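# Shift the bottle feeder into the green gear

## Robot

A 6-joint arm with a two-finger parallel gripper is mounted at the origin on a cart in front of the work surface, level with it; the furniture and walls round the work are solid. World frame = base frame: x ahead of the robot, y to its left, z up, the work surface at z = 0. Lengths are in m, angles in rad, forces in N, time in s.
With the tool pointing down it reaches from about 0.35 to 0.775 m from the base axis. Payload 7.3 kg.
Tool frame: the origin (TCP) lies on the front face of the gripper's body, between the roots of the fingers; the fingertips stand 66 mm ahead of it and the grasp point (between the pads) lies 47 mm ahead of it (bot.pinch_z is the distance from the TCP to the grasp point, in m); z points along the fingers, y is the direction in which the jaws open and shut (so a half turn about z gives the same grasp; the last joint's range is limited). The gripper opens to 92 mm and grips with 3 to 60 N. Pads are 19 mm wide; open, the fingers measure 130 mm over their backs; the gripper's body (75 mm by 190 mm) begins 47 mm behind the grasp point.
Start: joints at [1.174, 0.342, 1.524, -0, 1.275, -0.146], TCP at [0.13, 0.509, 0.292] pointing down, gripper open.
Joint ranges: [-2.53, 2.53], [-0.77, 2.02], [0.04, 2.7], [-1, 4.14], [0.28, 2.66], [-3.11, 3.11]. Speed limits (rad/s): [2.57, 2.57, 3.14, 3.14, 3.14, 3.14].

## Interface

Orientations are given as a rotation vector (axis times angle).
In Python, from station import bot gives the robot as it stands.
- The arm moves only by the shell command python3 -m creep 'ROWS' [FORCE]. ROWS is JSON, a list of rows, each an object with "claw": the gripper's target within -1 to 1 (fully open at 1, half-way at 0, shut at -1); "linear": the shift along the tool's x, y, z in cm, a list of three; "delta_rot": the turn, a rotation vector about the tool's x, y, z in degrees, a list of three. In form: [{"claw": claw, "linear": [dx, dy, dz], "delta_rot": [ax, ay, az]}, ...]. A call has 1 to 12 rows; each row is the pose to reach, as a shift and turn from the pose measured when the call began, along the tool's axes at that moment; what a row does not reach only later rows make up. A row lasts 1/8 s, in which the tool goes at most 62.5 mm and 10.7 degrees, less where a joint would pass 70% of its speed; a pose out of reach is approached as far as the arm can. A call with a gripper value outside its range is refused whole. The fingers move at their own pace and stop on an object; FORCE is the grip in N (left out, the last holds). Time passes only in rows, so rows that repeat a pose let the fingers close. It gives the time, the measured TCP pose, the force and the opening at its end, in the units of the state.
- bot.state(): the state, without advancing time (a new reading comes with each control period).
- bot.capture(name): name is "scene" or "top" or "wrist"; returns the picture (400x640x3 uint8, red, green, blue); there is no depth.
- bot.camera_params(name): a dict with "camera_matrix" (3x3 intrinsics, pixels), "k1" (the pictures are not rectified: a ray, as slopes to the right and down, at radius r is drawn at 1 + k1 r^2 times it, then the intrinsics apply), "rvec" (rotation vector, rad) and "tvec" (3), from world to camera coordinates, as OpenCV has them; the wrist camera has in their place "mount" (4x4, takes a point from camera to tool coordinates, whose origin is the TCP and whose axes are the flange's). Camera axes: x right, y down, z forward; pixel columns grow to the right and rows downward; lengths in m; the calibration is good to about 2 mm. A picture is of the moment at which its call begins: read the wrist's pose just before it. camera_params takes no time and is no camera call.
- bot.job_done(): hands the job in, once; it reports no verdict.
Trained networks look in the newest picture that a camera, given by its name, has taken for a name from the list of things; names that differ only in an ending like _2 or _b are one class to them, and where a whole thing is asked for, a point or a joint stands for the part that bears it (a point fixed in the world has none). Each returns a list of dicts, best first, with "confidence" (0 to 1); they miss things now and then, are a little off and sometimes report something else, mostly with a low value. They report only what shows in the picture. A call takes as long as a camera call.
- bot.silhouettes(name, camera): "region" (400x640 bool, what is visible of it) and "rect" ([left, top, width, height] in pixels, round what is visible of it).
- bot.mark_of(name, camera): "location" ([column, row] in pixels: a listed point, or the origin of a listed thing).
The state is a dict: "clock": time; "q": joint angles; "joint_velocities": joint speeds; "tau": joint torques, N m; "eef_pos": TCP position; "tcp_rot": TCP orientation; "force": force on the tool from outside, world axes, zero at the start; "moment": the same for the moment, N m; "grip_width": finger opening in m.
Only numpy, scipy, OpenCV 4.12 (cv2) and the standard library are available. Lean on these libraries where they do the work, as an engineer would, in place of code of your own. Each camera call takes 0.05 s, during which the arm holds its last target.

## Task

The bottle feed conveyor has to run in the gear marked by the green plug today. With the fingers, push its black-knobbed gear lever out of the yellow slot it stands in, through the H-gate and fully home into the slot beside the green plug, without putting it into the blue or red gear on the way. Push the knob gently and do not pinch it, leave the bottles on the belt and the things on the bench as they stand, and let go of the lever at the end.

Things in the scene. Friction and masses are not known exactly. Their poses are not given: they have to be found in the camera images.
- feeder: Fixed bench conveyor with motor and grey gearbox. Origin on the bench, straight below the H-gate's centre. In its frame the gate's slots run along x (front slots to -x, back slots to +x), the neutral channel along y. The gate plate (x +-60, y +-56 mm) tops the gearbox, 105 mm above the bench; only lever and plugs rise above it within 80 mm of its centre, apart from guide rails at x = +89 mm.
- gate_centre (a point): Centre of the H-gate on the plate's upper face, 105 mm above the bench. Two columns at feeder y = +-17.5 mm, each a straight passage 14 mm wide from front slot through neutral to back slot; they are joined only by the neutral channel (x = 0, 14 mm wide). The stalk is 10 mm thick; the ends of the tongues between the slots are rounded.
- belt (a point): Middle of the conveyor belt's upper face, 90 mm above the bench, behind the gearbox (feeder x = +118, y = -92 mm). Belt 58 mm wide, 305 mm long along feeder y, guide rails up to 127 mm, bottles on it up to 188 mm above the bench, all at feeder y below -55 mm. The blue motor (95 mm high) lies right of the gearbox, to feeder y = -160 mm.
- knob (a point): Centre of the black ball knob, 36 mm in diameter, on the gear lever: a straight stalk on a double pivot 48 mm above the bench, below the gate's centre. Knob 135 mm from the pivot, 183 mm above the bench when upright. Over a column: 41 mm off to that side; home in a slot: also about 43 mm toward the slot's end and 14 mm lower. Friction holds it where left; it moves at 2 N; the gate's rims stop it.
- neck (a point): Point on the lever's axis 54 mm from the pivot, where the stalk passes through the gate plate. It moves about 0.4 times as far as the knob. Home in a slot it stands about 20 mm from the centre of that slot's plug, seen from above.
- fore_aft (a joint): Lever's fore-aft angle in rad, 0 in neutral, positive = knob toward the feeder's +x (back slots); about +-0.34 home in a slot.
- cross (a joint): Lever's crosswise angle in rad, 0 = half-way between the columns, positive = knob toward the feeder's +y; about +-0.31 in a column.
- plug_green: Green round marker plug, 19 mm in diameter, 3 mm high, on the gate plate just beyond the end of one slot (feeder x = +-40 mm, y = +-17.5 mm). Marks the gear wanted; its slot differs from start to start, but is never the front-left one. Origin at the centre of its underside.
- plug_blue: Blue marker plug of the same form, at the end of another slot.
- plug_red: Red marker plug of the same form, at the end of another slot.
- plug_yellow: Yellow marker plug of the same form, at the end of the front-left slot (feeder -x, +y), where the lever stands at the start.
- bottle1: White screw-cap bottle, 43 mm in diameter, 98 mm high, standing loose on the belt; origin at the centre of its foot. Bystander.
- bottle2: The same, second on the belt. Bystander.
- bottle3: The same, third on the belt. Bystander.
- dosing_cup: Translucent cup, 67 mm wide, 68 mm high, loose on the bench. Bystander.
- screw_cap1: White screw cap, 30 mm wide, 17 mm high, loose on the bench. Bystander.
- screw_cap2: Blue screw cap, 30 mm wide, 17 mm high, loose on the bench. Bystander.
- eraser: Small blue and white eraser, 36 mm long, loose on the bench. Bystander.
- tape_roll: Roll of brown tape, 92 mm wide, 48 mm high, loose on the bench at the right. Bystander.
- label_roll: Roll of white labels, 58 mm wide, 35 mm high, loose on the bench at the right. Bystander.

How it is judged:
By the outcome, as a careful person would: the job done as asked, in the order asked, and still so for the second after the job is handed in, with the robot touching nothing.
It also fails if it takes over 48 s, if anything falls off the work surface, if the arm or the gripper's body presses on something with over 40 N, if the wrist force passes 120 N, or if a joint passes its speed limit or range.

## Working session

There is one attempt and no reset: what is moved stays moved. The work goes in short steps, Python scripts to look and compute and a shell command to move; the robot and the scene stay as the last step left them, time stands still between calls to the robot, and variables do not carry over. Pictures are saved under pics/ and viewed, and the job is handed in when it is done.

```bash
ls; mkdir -p pics; python3 - <<'E'
from station import bot
import cv2
print(bot.state())
for c in ["scene","top","wrist"]:
    im=bot.capture(c); cv2.imwrite(f"pics/{c}0.png",im[:,:,::-1])
    print(c,bot.camera_params(c))
for c in ["scene","top"]:
  for n in ["gate_centre","knob","neck","belt","plug_green","plug_blue","plug_red","plug_yellow","feeder"]:
    print(c,n,[(r["location"],round(r["confidence"],2)) for r in bot.mark_of(n,c)][:2])
E
```

```text
pics
{'clock': 0.0, 'q': array([ 1.17401222e+00,  3.42731959e-01,  1.52498640e+00,  2.95350315e-05,
        1.27536865e+00, -1.45981156e-01]), 'joint_velocities': array([-3.26299936e-04,  1.48920570e-03,  1.21295472e-04, -4.92722540e-05,
        7.80760506e-04, -1.49999177e-03]), 'tau': array([ 6.18354879e-04, -4.31246138e+01, -2.44215792e+01,  7.17390398e-02,
        5.62206935e-02, -1.13790604e-04]), 'eef_pos': array([0.13014568, 0.50831784, 0.29155077]), 'tcp_rot': array([-3.92888452e-01, -3.11649647e+00,  2.24920954e-03]), 'force': array([0.12105906, 0.10146554, 0.92821797]), 'moment': array([0.05183538, 0.01116948, 0.03268256]), 'grip_width': 0.09192103031965794}
scene {'camera_matrix': array([[504.79368537,   0.        , 322.02462898],
       [  0.        , 504.79368537, 199.02240821],
       [  0.        ,   0.        ,   1.        ]]), 'k1': -0.06412337150891899, 'rvec': array([ 0.4663323 , -2.84246638,  1.01063484]), 'tvec': array([0.48562648, 0.24862394, 1.76863537])}
top {'camera_matrix': array([[400.07550523,   0.        , 316.63285989],
       [  0.        , 400.07550523
[... 857 characters left out ...]
[([319.2, 166.4], 0.74), ([339.8, 195.7], 0.51)]
scene belt [([322.1, 165.7], 0.69)]
scene plug_green []
scene plug_blue []
scene plug_red [([382.1, 149.8], 0.4)]
scene plug_yellow [([339.4, 187.2], 0.62)]
scene feeder [([336.4, 206.4], 0.63)]
top gate_centre [([326.7, 211.7], 0.91)]
top knob [([313.9, 215.6], 0.73), ([364.5, 179.0], 0.33)]
top neck [([220.5, 231.8], 0.65), ([324.2, 216.4], 0.59)]
top belt [([366.9, 174.9], 0.83)]
top plug_green [([334.9, 224.9], 0.53)]
top plug_blue [([434.1, 184.9], 0.66), ([328.3, 197.4], 0.36)]
top plug_red [([368.7, 176.9], 0.71), ([336.5, 196.2], 0.61)]
top plug_yellow [([323.4, 222.0], 0.36)]
top feeder [([327.4, 218.2], 0.58), ([207.1, 252.2], 0.25)]
```

```bash
python3 - <<'E'
import cv2
for c,(x,y,w,h) in {"scene":(240,110,200,150),"top":(230,140,200,150)}.items():
    im=cv2.imread(f"pics/{c}0.png"); cv2.imwrite(f"pics/{c}0z.png",cv2.resize(im[y:y+h,x:x+w],None,fx=4,fy=4,interpolation=cv2.INTER_CUBIC))
E
```

```text
(no output)
```

View pics/scene0z.png

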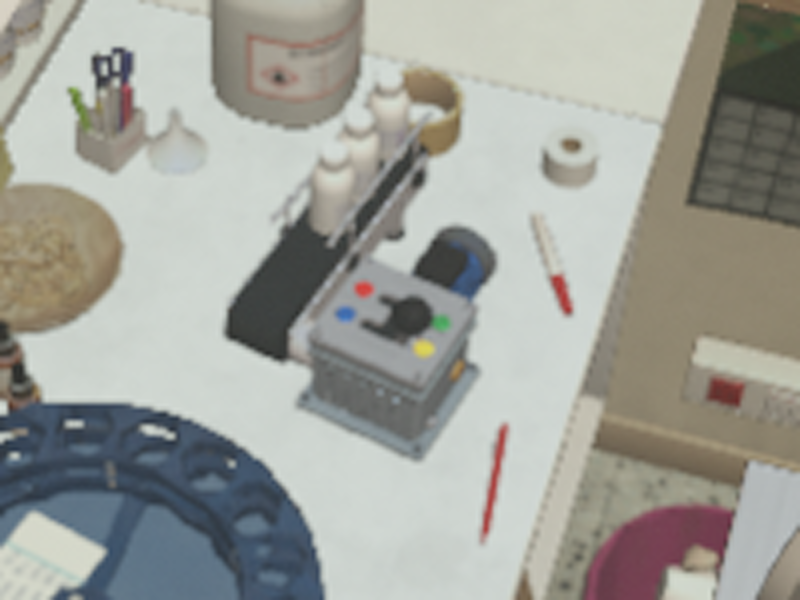

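View pics/top0z.png

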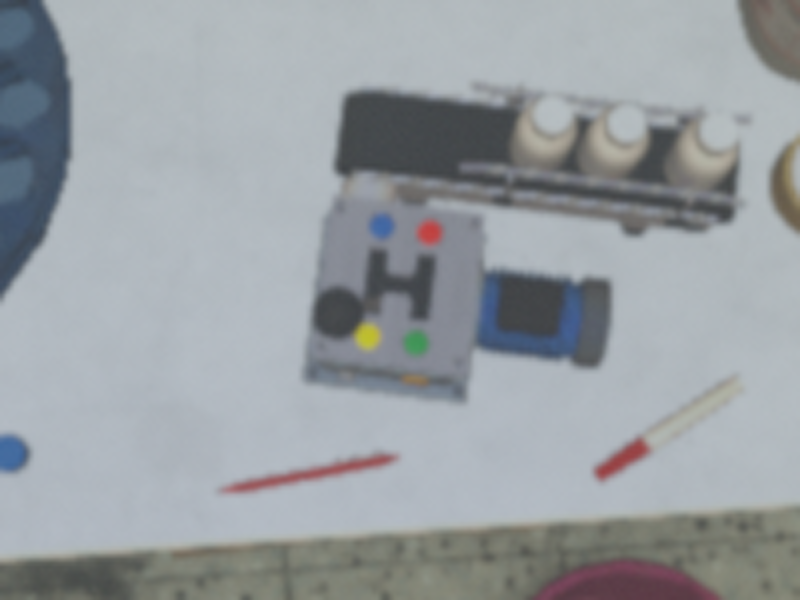

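View pics/top0.png

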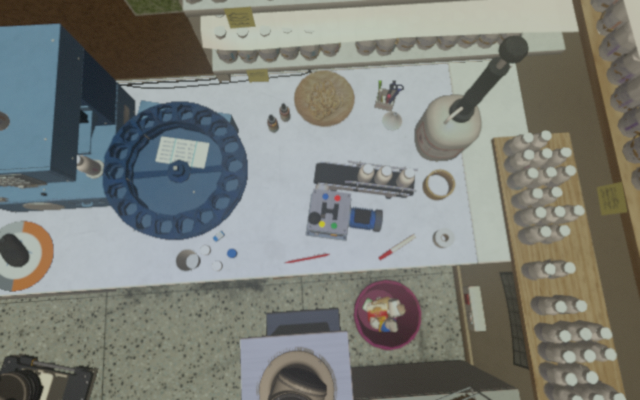

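View pics/wrist0.png

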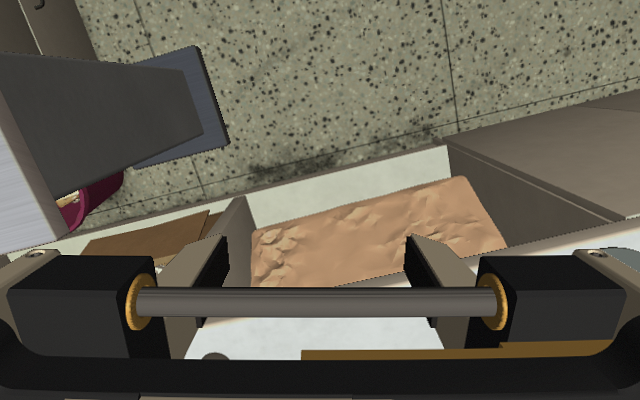

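View pics/scene0.png

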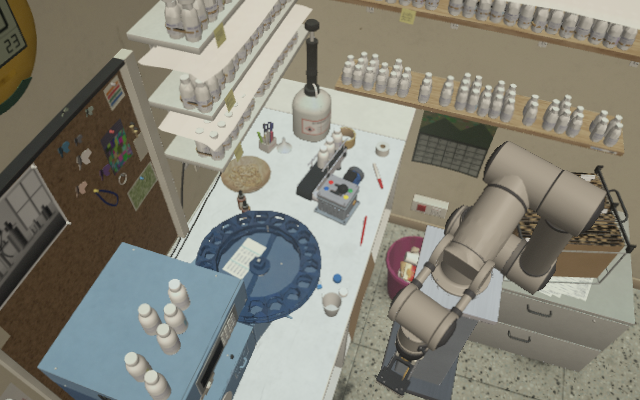

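```bash
cat > h.py <<'E'
import numpy as np, cv2
from station import bot
from scipy.spatial.transform import Rotation as R
from scipy.optimize import least_squares
def dist(p): return np.array([p["k1"],0,0,0,0.])
def proj(cam,X):
    p=bot.camera_params(cam)
    return cv2.projectPoints(np.asarray(X,float).reshape(-1,3),p["rvec"],p["tvec"],p["camera_matrix"],dist(p))[0][:,0]
def pix2z(cam,uv,z):
    p=bot.camera_params(cam)
    r=cv2.undistortPoints(np.asarray(uv,float).reshape(-1,1,2),p["camera_matrix"],dist(p))[:,0]
    Rm=cv2.Rodrigues(p["rvec"])[0]; d=np.c_[r,np.ones(len(r))]@Rm; o=-Rm.T@p["tvec"]
    return o+d*((z-o[2])/d[:,2])[:,None]
def feeder(px,py,th,P):
    P=np.atleast_2d(P); c,s=np.cos(th),np.sin(th)
    return np.c_[px+c*P[:,0]-s*P[:,1],py+s*P[:,0]+c*P[:,1],P[:,2]]
E
python3 - <<'E'
from h import *
import itertools
# top: colour centroids
obs={}
for cam in ["top","scene"]:
    im=cv2.imread(f"pics/{cam}0.png"); 
    x,y,w,h=(305,185,45,52) if cam=="top" else (305,170,60,35)
    big=cv2.resize(im[y:y+h,x:x+w],None,fx=8,fy=8,interpolation=cv2.INTER_CUBIC)
    hsv=cv2.cvtColor(big,cv2.COLOR_BGR2HSV)
    for n,(lo,hi) in dict(yellow=(22,34),green=(45,85),blue=(100,125),red=(170,190)).items():
        H=hsv[...,0].astype(int); H=np.where((H<10)&(n=="red"),H+180,H)
        m=((H>=lo)&(H<=hi)&(hsv[...,1]>110)).astype(np.uint8)
        k,l,st,ce=cv2.connectedComponentsWithStats(m)
        for i in range(1,k):
            if st[i,4]>400: print(cam,n,(ce[i]+.5)/8-.5+[x,y],st[i,4]/64)
E
```

```text
top yellow [321.30513379 223.47771347] 25.984375
top green [333.57536249 225.27180776] 16.703125
top blue [325.00626504 196.11121692] 19.484375
top red [336.9675308 197.6880989] 22.828125
scene yellow [345.42698276 196.69318966] 11.328125
scene green [349.7680131  190.24727074] 7.15625
scene blue [356.69197154 178.69014228] 28.828125
scene blue [325.90909091 188.07751623] 9.625
scene red [330.49374118 181.81549718] 11.078125
```

```bash
cat >> h.py <<'E'
PL=dict(yellow=(-.04,.0175,.108),green=(-.04,-.0175,.108),blue=(.04,.0175,.108),red=(.04,-.0175,.108))
E
python3 - <<'E'
from h import *
o={"top":dict(yellow=(321.5,223.8),green=(333.8,225.5),blue=(325.0,196.1),red=(337.0,197.7)),
"scene":dict(yellow=(345.4,196.7),green=(349.8,190.2),blue=(325.9,188.1),red=(330.5,181.8))}
X=lambda p:feeder(*p[:3],list(PL.values()))
for cams in (["top"],["scene"],["top","scene"]):
    f=lambda p:np.concatenate([(proj(c,X(p))-np.array(list(o[c].values()))).ravel() for c in cams])
    r=least_squares(f,[.5,0,0.]); print(cams,r.x,np.abs(r.fun).max()); p=r.x
print(pix2z("top",list(o["top"].values()),.108))
# knob
F=feeder(*p,[[-.043,.041,.169],[0,0,.105]]); print(F, proj("top",F),proj("scene",F))
# knob observed
print(pix2z("top",[[230+338/4-.4,140+312/4-.4]],.169), pix2z("scene",[[240+411/4-.4,110+317/4-.4]],.169))
print(bot.camera_params("wrist")["mount"][:3,3])
E
```

```text
['top'] [ 0.49390403 -0.12849621 -0.19447975] 0.33904878798293225
['scene'] [ 0.49344593 -0.12423185 -0.1911276 ] 0.10651731391891417
['top', 'scene'] [ 0.49384497 -0.12735512 -0.193426  ] 0.7519102444104817
[[ 0.45753022 -0.10339022  0.108     ]
 [ 0.45029692 -0.13799324  0.108     ]
 [ 0.53746986 -0.11917308  0.108     ]
 [ 0.53041124 -0.15343643  0.108     ]]
[[ 0.45952796 -0.07885416  0.169     ]
 [ 0.49384497 -0.12735512  0.105     ]] [[312.69393015 220.36897943]
 [328.90646989 210.91201699]] [[344.02305885 189.73665446]
 [337.96381403 189.04314955]]
[[ 0.46682406 -0.08314608  0.169     ]] [[ 0.46625199 -0.08082084  0.169     ]]
[ 0.08434142 -0.00050403 -0.0923426 ]
```

```bash
cat >> h.py <<'E'
FP=(.4938,-.1275,-.1935)
def go(*targets,yaw=True):
    """feeder-frame TCP targets (mm) -> rows in tool axes"""
    s=bot.state(); Rt=R.from_rotvec(s["tcp_rot"]); print("clock",round(s["clock"],2),"TCPf",tcpf().round(1),"F_f",Ff().round(1),"w",round(s["grip_width"],4))
    th=FP[2]; Rd=R.from_matrix(np.array([[-np.cos(th),-np.sin(th),0],[-np.sin(th),np.cos(th),0],[0,0,-1.]]).T if 0 else np.c_[[-np.cos(th),-np.sin(th),0],[-np.sin(th),np.cos(th),0],[0,0,-1.]])
    print("rot deg",np.degrees((Rt.inv()*Rd).as_rotvec()).round(2))
    for t in targets:
        w=feeder(*FP,np.array(t)/1000)[0]
        print(t,"lin cm",(Rt.inv().apply(w-s["eef_pos"])*100).round(2),"world",w.round(3),"rad",np.hypot(*w[:2]).round(3))
def tcpf():
    d=bot.state()["eef_pos"]-[FP[0],FP[1],0]; return R.from_euler("z",-FP[2]).apply(d)*1000
def Ff(): return R.from_euler("z",-FP[2]).apply(bot.state()["force"])
E
python3 - <<'E'
from h import *
print(pix2z("top",[[175,170],[240,215],[188,260],[235,250]],.1))
go((-200,330,292),(-95,41,292),(-95,41,216))
E
```

```text
[[0.64757379 0.31614933 0.1       ]
 [0.50009696 0.12894534 0.1       ]
 [0.3817296  0.2780873  0.1       ]
 [0.40069135 0.14578003 0.1       ]]
clock 1.05 TCPf [-479.   554.3  292.2] F_f [-0.3 -0.5 -0.9] w 0.0919
rot deg [ 0.01  0.   -3.29]
(-200, 330, 292) lin cm [-2.914e+01 -2.080e+01  2.000e-02] world [0.361 0.235 0.292] rad 0.431
(-95, 41, 292) lin cm [-4.128e+01 -4.905e+01  2.000e-02] world [ 0.408 -0.069  0.292] rad 0.414
(-95, 41, 216) lin cm [-41.28 -49.05   7.62] world [ 0.408 -0.069  0.216] rad 0.414
```

```bash
python3 -m creep '[{"claw":-1,"linear":[-5,-3,0],"delta_rot":[0,0,0]},{"claw":-1,"linear":[-10,-7,0],"delta_rot":[0,0,0]},{"claw":-1,"linear":[-15,-10.5,0],"delta_rot":[0,0,0]},{"claw":-1,"linear":[-20,-14,0],"delta_rot":[0,0,-3.3]},{"claw":-1,"linear":[-25,-18,0],"delta_rot":[0,0,-3.3]},{"claw":-1,"linear":[-29,-22,0],"delta_rot":[0,0,-3.3]},{"claw":-1,"linear":[-32,-27,0],"delta_rot":[0,0,-3.3]},{"claw":-1,"linear":[-34,-32,0],"delta_rot":[0,0,-3.3]},{"claw":-1,"linear":[-36,-37,0],"delta_rot":[0,0,-3.3]},{"claw":-1,"linear":[-38.5,-43,0],"delta_rot":[0,0,-3.3]},{"claw":-1,"linear":[-41.3,-49,0],"delta_rot":[0,0,-3.3]},{"claw":-1,"linear":[-41.3,-49,0],"delta_rot":[0,0,-3.3]}]' 10
python3 - <<'E'
from h import *
s=bot.state()
im=bot.capture("wrist"); cv2.imwrite("pics/w1.png",im[:,:,::-1])
go((-95,41,292),(-95,41,216))
E
```

```text
clock: 2.55
eef_pos: [0.4092, -0.072, 0.2922]
tcp_rot: [0.312, 3.125, -0.001]
force: [0.3, 0.7, -0.0]
grip_width: 0.0009
clock 2.6 TCPf [-94.2  39.4 292.1] F_f [0.4 0.1 0.1] w 0.0002
rot deg [-0.   -0.   -0.22]
(-95, 41, 292) lin cm [0.08 0.16 0.01] world [ 0.408 -0.069  0.292] rad 0.414
(-95, 41, 216) lin cm [0.08 0.16 7.61] world [ 0.408 -0.069  0.216] rad 0.414
```

View pics/w1.png

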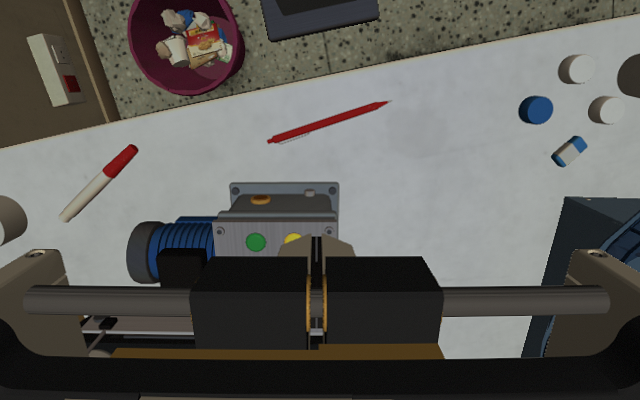

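```bash
cat >> h.py <<'E'
def wpix(uv,z):
    p=bot.camera_params("wrist"); s=bot.state(); Rt=R.from_rotvec(s["tcp_rot"]).as_matrix()
    r=cv2.undistortPoints(np.asarray(uv,float).reshape(-1,1,2),p["camera_matrix"],dist(p))[:,0]
    M=p["mount"]; d=np.c_[r,np.ones(len(r))]@M[:3,:3].T@Rt.T; o=s["eef_pos"]+Rt@M[:3,3]
    W=o+d*((z-o[2])/d[:,2])[:,None]
    return R.from_euler("z",-FP[2]).apply(W-[FP[0],FP[1],0])*1000
E
python3 - <<'E'
from h import *
print(wpix([[256,242],[293,240]],.108).round(1))
E
python3 -m creep '[{"claw":-1,"linear":[0.1,0.15,3],"delta_rot":[0,0,0]},{"claw":-1,"linear":[0.1,0.15,6],"delta_rot":[0,0,0]},{"claw":-1,"linear":[0.1,0.15,7.6],"delta_rot":[0,0,0]},{"claw":-1,"linear":[0.1,0.15,7.6],"delta_rot":[0,0,0]}]'
python3 - <<'E'
from h import *
im=bot.capture("top"); cv2.imwrite("pics/t2.png",cv2.resize(im[170:250,290:370,::-1],None,fx=7,fy=7,interpolation=cv2.INTER_CUBIC))
im=bot.capture("scene"); cv2.imwrite("pics/s2.png",cv2.resize(im[140:240,280:400,::-1],None,fx=6,fy=6,interpolation=cv2.INTER_CUBIC))
go((-70,41,216),(-30,41,216))
E
```

```text
[[-43.5 -15.3 108. ]
 [-45.4  18.  108. ]]
clock: 3.1
eef_pos: [0.4076, -0.0675, 0.2154]
tcp_rot: [-0.306, -3.124, -0.001]
force: [0.1, 0.2, -0.0]
grip_width: 0.0004
clock 3.2 TCPf [-95.1  41.8 216.7] F_f [0.8 0.4 0.4] w 0.0002
rot deg [-0.    0.03 -0.14]
(-70, 41, 216) lin cm [-2.51 -0.07  0.07] world [ 0.433 -0.074  0.216] rad 0.439
(-30, 41, 216) lin cm [-6.51 -0.06  0.07] world [ 0.472 -0.081  0.216] rad 0.479
```

View pics/t2.png

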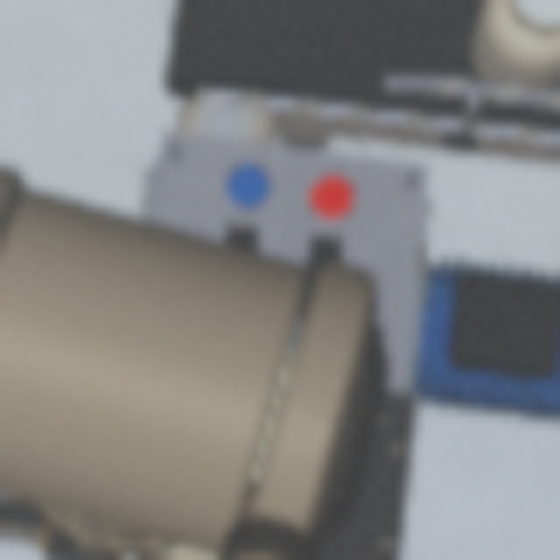

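View pics/s2.png

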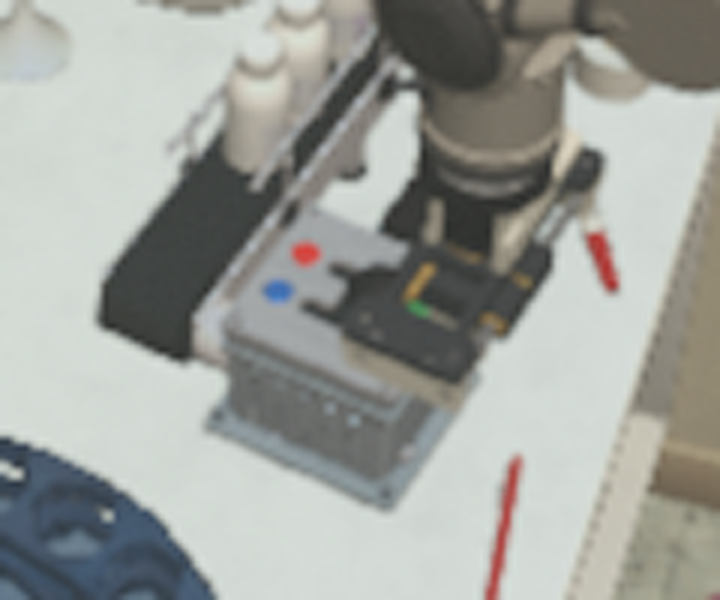

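```bash
python3 -m creep '[{"claw":-1,"linear":[-0.7,-0.1,0],"delta_rot":[0,0,0]},{"claw":-1,"linear":[-1.4,-0.1,0],"delta_rot":[0,0,0]},{"claw":-1,"linear":[-2,-0.1,0],"delta_rot":[0,0,0]},{"claw":-1,"linear":[-2.5,-0.1,0],"delta_rot":[0,0,0]},{"claw":-1,"linear":[-3,-0.1,0],"delta_rot":[0,0,0]}]'
python3 - <<'E'
from h import *
go((-30,41,216))
E
python3 -m creep '[{"claw":-1,"linear":[-0.4,0,0],"delta_rot":[0,0,0]},{"claw":-1,"linear":[-0.8,0,0],"delta_rot":[0,0,0]},{"claw":-1,"linear":[-1.2,0,0],"delta_rot":[0,0,0]}]'
python3 - <<'E'
from h import *
im=bot.capture("scene"); cv2.imwrite("pics/s3.png",cv2.resize(im[140:240,280:400,::-1],None,fx=6,fy=6,interpolation=cv2.INTER_CUBIC))
go((-30,41,216))
E
```

```text
clock: 3.82
eef_pos: [0.438, -0.0751, 0.2166]
tcp_rot: [0.308, 3.126, 0.0]
force: [-2.0, -0.3, 1.3]
grip_width: 0.0007
clock 3.83 TCPf [-64.9  40.7 216.6] F_f [-1.9 -0.6  1.3] w 0.0007
rot deg [ 0.    0.01 -0.15]
(-30, 41, 216) lin cm [-3.49  0.04  0.06] world [ 0.472 -0.081  0.216] rad 0.479
clock: 4.2
eef_pos: [0.4498, -0.0775, 0.2166]
tcp_rot: [-0.308, -3.126, -0.0]
force: [-3.5, -0.4, 1.9]
grip_width: 0.0006
clock 4.25 TCPf [-52.2  40.6 216.7] F_f [-2.1 -0.4  1.4] w 0.0004
rot deg [-0.    0.04 -0.15]
(-30, 41, 216) lin cm [-2.22  0.05  0.07] world [ 0.472 -0.081  0.216] rad 0.479
```

View pics/s3.png

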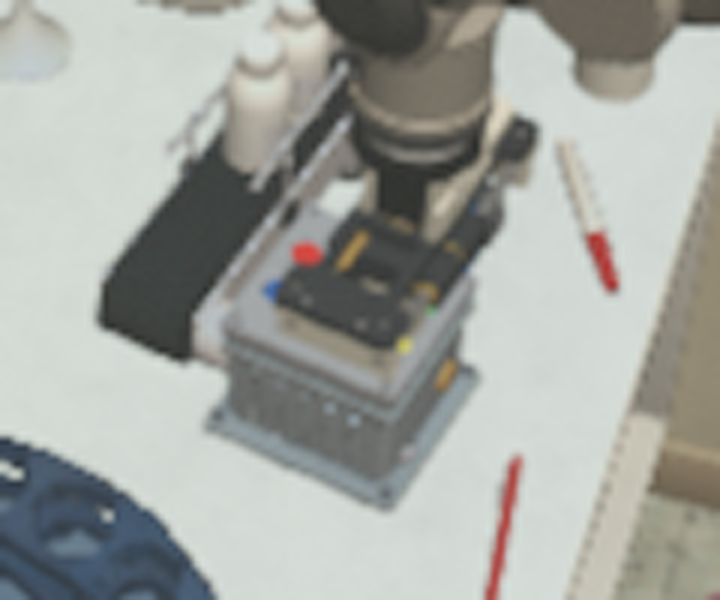

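```bash
python3 -m creep '[{"claw":-1,"linear":[-0.4,0,0],"delta_rot":[0,0,0]},{"claw":-1,"linear":[-0.8,0,0],"delta_rot":[0,0,0]},{"claw":-1,"linear":[-1.2,0,0],"delta_rot":[0,0,0]},{"claw":-1,"linear":[-1.6,0,0],"delta_rot":[0,0,0]},{"claw":-1,"linear":[-1.9,0,0],"delta_rot":[0,0,0]},{"claw":-1,"linear":[-1.9,0,0],"delta_rot":[0,0,0]}]'
python3 - <<'E'
from h import *
s=bot.capture("wrist"); cv2.imwrite("pics/w3.png",s[:,:,::-1])
go((-30,41,216))
E
```

```text
clock: 5.0
eef_pos: [0.4693, -0.0814, 0.2166]
tcp_rot: [0.308, 3.126, -0.0]
force: [-1.7, 0.1, 0.8]
grip_width: 0.0006
clock 5.05 TCPf [-33.1  40.5 216.6] F_f [-0.6 -1.3  0.9] w 0.0007
rot deg [-0.01  0.05 -0.16]
(-30, 41, 216) lin cm [-0.31  0.05  0.06] world [ 0.472 -0.081  0.216] rad 0.479
```

View pics/w3.png

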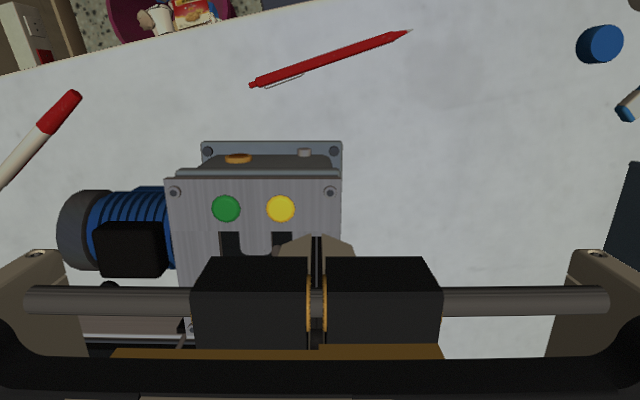

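```bash
python3 - <<'E'
from h import *
print(wpix([[226,208.5],[281,208.5]],.108).round(1))
print(wpix([[165,178],[342,178],[229,231]],.105).round(1))
im=cv2.imread("pics/w3.png"); cv2.imwrite("pics/w3z.png",cv2.resize(im[160:270,150:360],None,fx=3.7,fy=3.7,interpolation=cv2.INTER_CUBIC))
E
```

```text
[[-42.5 -17.  108. ]
 [-42.4  17.9 108. ]]
[[-61.9 -54.7 105. ]
 [-61.5  56.2 105. ]
 [-25.6 -17.3 105. ]]
```

View pics/w3z.png

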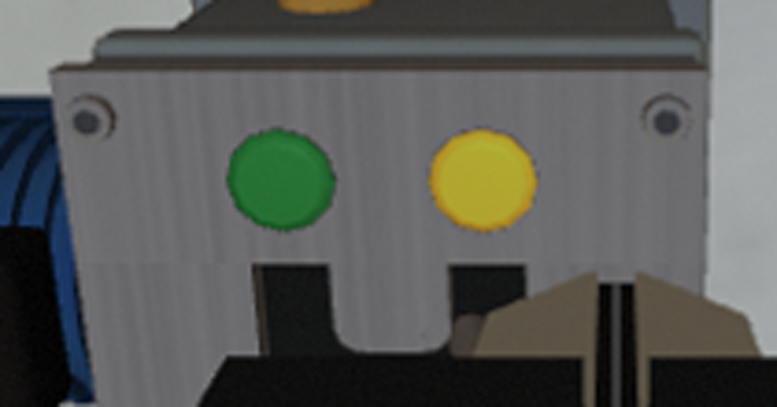

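```bash
sed -i 's/^FP=.*/FP=(.4938-.002*.981,-.1275+.002*.192,-.1935)/' h.py; python3 - <<'E'
from h import *
print(wpix([[272.5,250],[277,246],[226,208.5]],.102).round(1),tcpf())
E
```

```text
[[ -8.2  10.3 102. ]
 [-11.2  13.5 102. ]
 [-38.3 -18.7 102. ]] [-31.05857226  40.48724425 216.62630255]
```

```bash
python3 -m creep '[{"claw":-1,"linear":[-0.2,0,0],"delta_rot":[0,0,0]},{"claw":-1,"linear":[-0.3,0,0],"delta_rot":[0,0,0]},{"claw":-1,"linear":[-0.3,0,0],"delta_rot":[0,0,0]},{"claw":-1,"linear":[0.7,0,0],"delta_rot":[0,0,0]},{"claw":-1,"linear":[1.2,2,-4],"delta_rot":[0,0,0]},{"claw":-1,"linear":[1.2,3,-9],"delta_rot":[0,0,0]},{"claw":-1,"linear":[1.2,3,-13],"delta_rot":[0,0,0]},{"claw":-1,"linear":[1.2,3,-13],"delta_rot":[0,0,0]}]'
python3 - <<'E'
from h import *
s=bot.capture("wrist"); cv2.imwrite("pics/w4.png",s[:,:,::-1])
go((0,95,292),(0,95,216))
print([(r["location"],r["confidence"]) for n in ["knob","neck","gate_centre"] for r in bot.mark_of(n,"wrist")[:1]])
E
```

```text
clock: 6.05
eef_pos: [0.4638, -0.0496, 0.3496]
tcp_rot: [0.306, 3.119, -0.002]
force: [0.6, -1.4, -0.1]
grip_width: 0.0005
clock 6.1 TCPf [-43.2  70.6 347.5] F_f [-0.8 -0.3 -0.1] w 0.0005
rot deg [-0.01  0.22 -0.14]
(0, 95, 292) lin cm [-4.29  2.45  5.57] world [ 0.51  -0.034  0.292] rad 0.511
(0, 95, 216) lin cm [-4.26  2.45 13.17] world [ 0.51  -0.034  0.216] rad 0.511
[([279.6, 237.7], 0.83), ([262.2, 201.2], 0.66), ([249.2, 206.5], 0.76)]
```

View pics/w4.png

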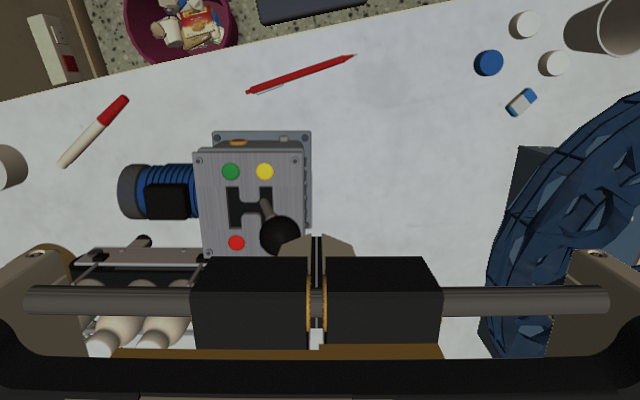

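```bash
python3 - <<'E'
from h import *
print("plugs g y r",wpix([[230.5,171.5],[264.5,171.5],[236.5,242.5]],.108).round(1))
print("knob",wpix([[280,236]],.1766).round(1))
im=cv2.imread("pics/w4.png"); cv2.imwrite("pics/w4z.png",cv2.resize(im[145:265,185:320],None,fx=5,fy=5,interpolation=cv2.INTER_CUBIC))
E
```

```text
plugs g y r [[-45.4 -15.8 108. ]
 [-45.2  18.4 108. ]
 [ 33.1 -15.6 108. ]]
knob [[ -6.4  39.5 176.6]]
```

View pics/w4z.png

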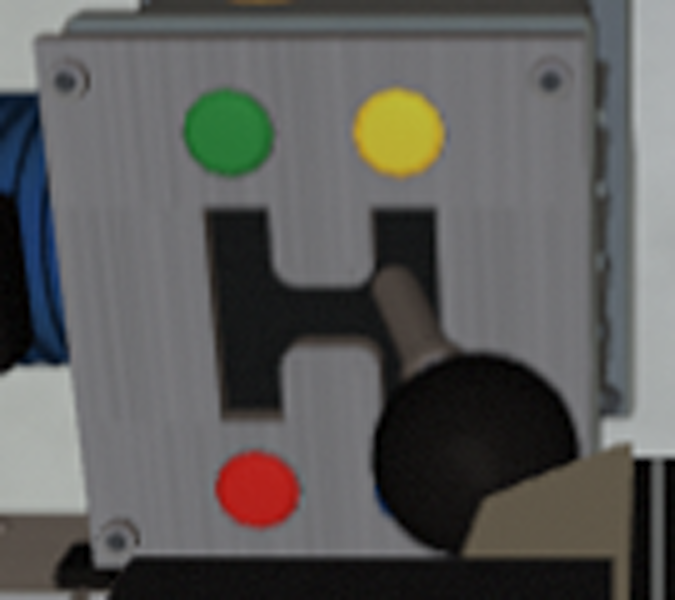

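```bash
cat >> h.py <<'E'
def wproj(Pf,off=(0,0)):
    p=bot.camera_params("wrist"); s=bot.state(); Rt=R.from_rotvec(s["tcp_rot"]).as_matrix()
    W=feeder(*FP,(np.atleast_2d(Pf)+[off[0],off[1],0])/1000)
    T=(W-s["eef_pos"])@Rt; M=p["mount"]; C=(T-M[:3,3])@M[:3,:3]
    return cv2.projectPoints(C,np.zeros(3),np.zeros(3),p["camera_matrix"],dist(p))[0][:,0]
def lever(fa,cr,L):
    d=np.array([np.tan(fa),np.tan(cr),1]); d/=np.linalg.norm(d); return np.array([[0,0,48]])+np.outer(L,d)
E
python3 - <<'E'
from h import *
for fa in (-.1,-.05,0,.05): print(fa,((wproj(lever(fa,.31,[40,54,65,80,100,135]),(-6.1,1.3))-[185,145])*5).round(0).tolist())
print(((wproj([(-7,17.5,105),(7,17.5,105),(-27,17.5,105)],(-6.1,1.3))-[185,145])*5).round(0).tolist())
E
```

```text
-0.1 [[397.0, 265.0], [408.0, 279.0], [417.0, 290.0], [430.0, 308.0], [449.0, 333.0], [489.0, 385.0]]
-0.05 [[398.0, 273.0], [409.0, 290.0], [418.0, 305.0], [431.0, 326.0], [451.0, 357.0], [491.0, 421.0]]
0 [[398.0, 281.0], [409.0, 302.0], [419.0, 319.0], [432.0, 344.0], [452.0, 381.0], [493.0, 457.0]]
0.05 [[399.0, 289.0], [410.0, 313.0], [419.0, 333.0], [433.0, 362.0], [453.0, 404.0], [494.0, 491.0]]
[[409.0, 279.0], [412.0, 342.0], [404.0, 187.0]]
```

```bash
python3 -m creep '[{"claw":-1,"linear":[-2,2.5,2],"delta_rot":[0,0,0]},{"claw":-1,"linear":[-4.3,2.5,6],"delta_rot":[0,0,0]},{"claw":-1,"linear":[-4.3,2.5,10],"delta_rot":[0,0,0]},{"claw":-1,"linear":[-4.3,2.5,13.2],"delta_rot":[0,0,0]},{"claw":-1,"linear":[-4.3,2.5,13.2],"delta_rot":[0,0,0]}]'
python3 - <<'E'
from h import *
go((0,78,216),(0,35,216),(0,-4,216))
E
```

```text
clock: 6.88
eef_pos: [0.5075, -0.033, 0.2101]
tcp_rot: [-0.307, -3.117, -0.002]
force: [-0.2, -1.1, 0.9]
grip_width: 0.0006
clock 6.88 TCPf [ -2.7  95.3 210.1] F_f [-0.  -1.1  0.9] w 0.0006
rot deg [ 0.02 -0.54 -0.18]
(0, 78, 216) lin cm [-0.27 -1.73 -0.6 ] world [ 0.507 -0.051  0.216] rad 0.509
(0, 35, 216) lin cm [-0.29 -6.03 -0.6 ] world [ 0.499 -0.093  0.216] rad 0.507
(0, -4, 216) lin cm [-0.3  -9.93 -0.6 ] world [ 0.491 -0.131  0.216] rad 0.508
```

```bash
python3 -m creep '[{"claw":-1,"linear":[-0.2,-0.6,-0.4],"delta_rot":[0,0,0]},{"claw":-1,"linear":[-0.2,-1.2,-0.4],"delta_rot":[0,0,0]},{"claw":-1,"linear":[-0.2,-1.7,-0.4],"delta_rot":[0,0,0]},{"claw":-1,"linear":[-0.2,-2.2,-0.4],"delta_rot":[0,0,0]},{"claw":-1,"linear":[-0.2,-2.7,-0.4],"delta_rot":[0,0,0]}]'
python3 - <<'E'
from h import *
go((0,35,216),(0,-4,216))
E
python3 -m creep '[{"claw":-1,"linear":[0,-0.5,0],"delta_rot":[0,0,0]},{"claw":-1,"linear":[0,-1,0],"delta_rot":[0,0,0]}]'
python3 - <<'E'
from h import *
go((0,35,216),(0,-4,216))
E
```

```text
clock: 7.5
eef_pos: [0.5044, -0.06, 0.2146]
tcp_rot: [-0.308, -3.118, -0.003]
force: [1.1, 3.4, 1.6]
grip_width: 0.0002
clock 7.5 TCPf [ -0.6  68.3 214.6] F_f [0.4 3.6 1.6] w 0.0002
rot deg [ 0.06 -0.47 -0.18]
(0, 35, 216) lin cm [-0.07 -3.33 -0.14] world [ 0.499 -0.093  0.216] rad 0.507
(0, -4, 216) lin cm [-0.08 -7.23 -0.15] world [ 0.491 -0.131  0.216] rad 0.508
clock: 7.75
eef_pos: [0.5024, -0.07, 0.2147]
tcp_rot: [-0.308, -3.119, -0.003]
force: [0.6, 2.5, 1.8]
grip_width: 0.0007
clock 7.75 TCPf [ -0.6  58.1 214.7] F_f [0.1 2.5 1.8] w 0.0007
rot deg [ 0.06 -0.46 -0.18]
(0, 35, 216) lin cm [-0.06 -2.31 -0.13] world [ 0.499 -0.093  0.216] rad 0.507
(0, -4, 216) lin cm [-0.08 -6.21 -0.14] world [ 0.491 -0.131  0.216] rad 0.508
```

Moving freely at ~2.5 N; it's in the channel. Continue.

```bash
python3 -m creep '[{"claw":-1,"linear":[0,-0.5,0],"delta_rot":[0,0,0]},{"claw":-1,"linear":[0,-1,0],"delta_rot":[0,0,0]},{"claw":-1,"linear":[0,-1.5,0],"delta_rot":[0,0,0]},{"claw":-1,"linear":[0,-2,0],"delta_rot":[0,0,0]},{"claw":-1,"linear":[0,-2.5,0],"delta_rot":[0,0,0]},{"claw":-1,"linear":[0,-3,0],"delta_rot":[0,0,0]}]'
python3 - <<'E'
from h import *
go((0,-4,216))
E
python3 -m creep '[{"claw":-1,"linear":[0,-0.5,0],"delta_rot":[0,0,0]},{"claw":-1,"linear":[0,-1,0],"delta_rot":[0,0,0]},{"claw":-1,"linear":[0,-1.5,0],"delta_rot":[0,0,0]},{"claw":-1,"linear":[0,-2,0],"delta_rot":[0,0,0]},{"claw":-1,"linear":[0,-2.4,0],"delta_rot":[0,0,0]}]'
python3 - <<'E'
from h import *
go((0,-4,216))
E
```

```text
clock: 8.5
eef_pos: [0.4965, -0.0998, 0.2146]
tcp_rot: [-0.308, -3.118, -0.003]
force: [1.1, 1.1, 0.5]
grip_width: 0.0
clock 8.5 TCPf [ -0.7  27.7 214.6] F_f [0.9 1.3 0.5] w 0.0
rot deg [ 0.06 -0.46 -0.18]
(0, -4, 216) lin cm [-0.08 -3.17 -0.14] world [ 0.491 -0.131  0.216] rad 0.508
clock: 9.12
eef_pos: [0.4916, -0.1236, 0.2144]
tcp_rot: [-0.308, -3.118, -0.003]
force: [0.2, 1.2, -0.5]
grip_width: 0.0005
clock 9.12 TCPf [ -0.9   3.4 214.4] F_f [-0.   1.2 -0.5] w 0.0005
rot deg [ 0.07 -0.49 -0.18]
(0, -4, 216) lin cm [-0.09 -0.74 -0.16] world [ 0.491 -0.131  0.216] rad 0.508
```

```bash
python3 -m creep '[{"claw":-1,"linear":[0,-0.3,0],"delta_rot":[0,0,0]},{"claw":-1,"linear":[0,-0.6,0],"delta_rot":[0,0,0]},{"claw":-1,"linear":[0,-0.6,0],"delta_rot":[0,0,0]}]'
python3 - <<'E'
from h import *
go((0,-4,216))
E
```

```text
clock: 9.5
eef_pos: [0.4903, -0.1297, 0.2143]
tcp_rot: [-0.308, -3.118, -0.003]
force: [0.4, 0.9, -0.4]
grip_width: 0.0004
clock 9.5 TCPf [ -1.   -2.8 214.3] F_f [ 0.2  1.  -0.4] w 0.0004
rot deg [ 0.06 -0.5  -0.2 ]
(0, -4, 216) lin cm [-0.1  -0.12 -0.17] world [ 0.491 -0.131  0.216] rad 0.508
```

```bash
python3 -m creep '[{"claw":-1,"linear":[0,1,0],"delta_rot":[0,0,0]},{"claw":-1,"linear":[0.5,1.5,-5],"delta_rot":[0,0,0]},{"claw":-1,"linear":[2,1.5,-10],"delta_rot":[0,0,0]},{"claw":-1,"linear":[4,1.5,-13],"delta_rot":[0,0,0]},{"claw":-1,"linear":[4,1.5,-13],"delta_rot":[0,0,0]},{"claw":-1,"linear":[4,1.5,-13],"delta_rot":[0,0,0]}]'
python3 - <<'E'
from h import *
s=bot.capture("wrist"); cv2.imwrite("pics/w5.png",s[:,:,::-1])
cv2.imwrite("pics/w5z.png",cv2.resize(s[140:270,220:380,::-1],None,fx=4.5,fy=4.5,interpolation=cv2.INTER_CUBIC))
go((50,-41,347),(50,-41,216))
for cr in (-.31,-.28): print(((wproj(lever(0,cr,[54,80,135]),(-4,1))-[220,140])*4.5).round(0).tolist())
print(((wproj([PL[k] for k in PL]*np.array(1000.),(-4,1))-[220,140])*4.5).round(0).tolist())
E
```

```text
clock: 10.25
eef_pos: [0.4552, -0.1072, 0.3439]
tcp_rot: [-0.308, -3.117, -0.003]
force: [0.2, -0.4, 0.6]
grip_width: 0.0001
clock 10.3 TCPf [-39.8  12.4 343.4] F_f [-0.7  0.5  0.5] w 0.0006
rot deg [ 0.08 -0.61 -0.18]
(50, -41, 347) lin cm [-8.99 -5.31 -0.46] world [ 0.533 -0.177  0.347] rad 0.562
(50, -41, 216) lin cm [-9.13 -5.33 12.64] world [ 0.533 -0.177  0.216] rad 0.562
[[314.0, 299.0], [270.0, 337.0], [152.0, 437.0]]
[[321.0, 299.0], [280.0, 338.0], [172.0, 440.0]]
[[461.0, 140.0], [302.0, 141.0], [460.0, 470.0], [312.0, 470.0]]
```

View pics/w5z.png

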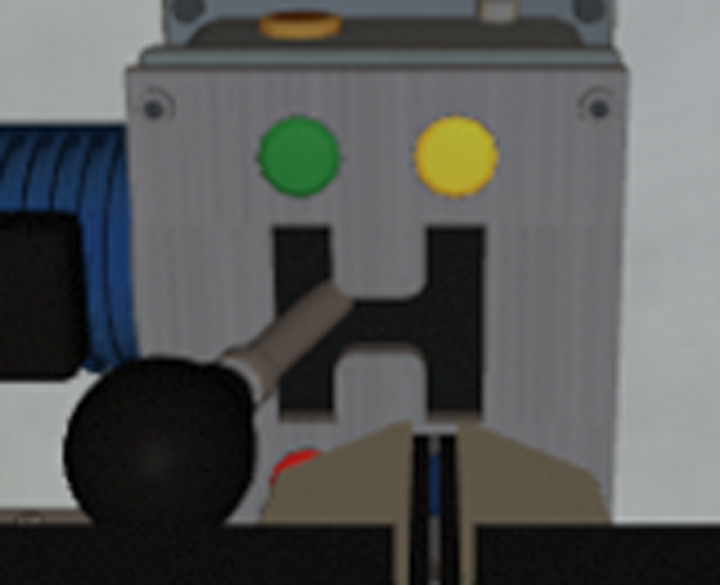

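```bash
python3 -m creep '[{"claw":-1,"linear":[-4,-2.5,0],"delta_rot":[0,0,0]},{"claw":-1,"linear":[-8.6,-5.3,0],"delta_rot":[0,0,0]},{"claw":-1,"linear":[-8.6,-5.3,4],"delta_rot":[0,-0.5,0]},{"claw":-1,"linear":[-8.7,-5.3,9],"delta_rot":[0,-0.5,0]},{"claw":-1,"linear":[-8.7,-5.3,12.5],"delta_rot":[0,-0.5,0]},{"claw":-1,"linear":[-8.7,-5.3,12.5],"delta_rot":[0,-0.5,0]},{"claw":-1,"linear":[-8.7,-5.3,12.5],"delta_rot":[0,-0.5,0]}]'
python3 - <<'E'
from h import *
go((25,-41,216),(-15,-41,214))
E
```

```text
clock: 11.18
eef_pos: [0.5295, -0.176, 0.218]
tcp_rot: [-0.308, -3.125, -0.002]
force: [-0.1, -0.5, 0.4]
grip_width: 0.0006
clock 11.18 TCPf [ 46.4 -40.7 218. ] F_f [-0.  -0.5  0.4] w 0.0006
rot deg [ 0.07 -0.07 -0.18]
(25, -41, 216) lin cm [ 2.14 -0.03  0.2 ] world [ 0.508 -0.172  0.216] rad 0.537
(-15, -41, 214) lin cm [ 6.14 -0.05  0.41] world [ 0.469 -0.164  0.214] rad 0.497
```

```bash
python3 -m creep '[{"claw":-1,"linear":[0.7,0,0.3],"delta_rot":[0,0,0]},{"claw":-1,"linear":[1.3,0,0.3],"delta_rot":[0,0,0]},{"claw":-1,"linear":[1.7,0,0.3],"delta_rot":[0,0,0]},{"claw":-1,"linear":[2.1,0,0.3],"delta_rot":[0,0,0]},{"claw":-1,"linear":[2.5,0,0.3],"delta_rot":[0,0,0]},{"claw":-1,"linear":[2.9,0,0.3],"delta_rot":[0,0,0]},{"claw":-1,"linear":[3.3,0,0.3],"delta_rot":[0,0,0]}]'
python3 - <<'E'
from h import *
go((-15,-41,214))
E
python3 -m creep '[{"claw":-1,"linear":[0.4,0,0],"delta_rot":[0,0,0]},{"claw":-1,"linear":[0.8,0,0],"delta_rot":[0,0,0]},{"claw":-1,"linear":[1.2,0,0],"delta_rot":[0,0,0]},{"claw":-1,"linear":[1.6,0,0],"delta_rot":[0,0,0]}]'
python3 - <<'E'
from h import *
go((-15,-41,214))
E
```

```text
clock: 12.05
eef_pos: [0.4969, -0.1695, 0.2151]
tcp_rot: [-0.308, -3.125, -0.002]
force: [2.0, -0.8, 0.8]
grip_width: 0.0004
clock 12.05 TCPf [ 13.2 -40.7 215.1] F_f [ 2.1 -0.4  0.8] w 0.0004
rot deg [ 0.07 -0.06 -0.18]
(-15, -41, 214) lin cm [ 2.82 -0.04  0.11] world [ 0.469 -0.164  0.214] rad 0.497
clock: 12.55
eef_pos: [0.4809, -0.1663, 0.2149]
tcp_rot: [-0.308, -3.125, -0.002]
force: [1.0, -0.4, -0.4]
grip_width: 0.0006
clock 12.55 TCPf [ -3.2 -40.5 214.9] F_f [ 1.  -0.2 -0.4] w 0.0006
rot deg [ 0.08 -0.09 -0.18]
(-15, -41, 214) lin cm [ 1.18 -0.05  0.09] world [ 0.469 -0.164  0.214] rad 0.497
```

```bash
python3 -m creep '[{"claw":-1,"linear":[0.3,0,0],"delta_rot":[0,0,0]},{"claw":-1,"linear":[0.6,0,0],"delta_rot":[0,0,0]},{"claw":-1,"linear":[0.8,0,0],"delta_rot":[0,0,0]},{"claw":-1,"linear":[0.9,0,0],"delta_rot":[0,0,0]}]'
python3 - <<'E'
from h import *
go((-15,-41,214))
E
python3 -m creep '[{"claw":-1,"linear":[0.1,0,0],"delta_rot":[0,0,0]},{"claw":-1,"linear":[0.2,0,0],"delta_rot":[0,0,0]}]'
python3 - <<'E'
from h import *
go((-15,-41,214))
E
```

```text
clock: 13.05
eef_pos: [0.4722, -0.1645, 0.2149]
tcp_rot: [-0.309, -3.126, -0.002]
force: [3.4, -0.1, -3.3]
grip_width: 0.0005
clock 13.05 TCPf [-12.1 -40.5 214.9] F_f [ 3.4  0.5 -3.3] w 0.0005
rot deg [ 0.08 -0.05 -0.19]
(-15, -41, 214) lin cm [ 0.29 -0.05  0.09] world [ 0.469 -0.164  0.214] rad 0.497
clock: 13.3
eef_pos: [0.471, -0.1643, 0.215]
tcp_rot: [0.309, 3.125, 0.002]
force: [7.6, -1.2, -4.1]
grip_width: 0.0006
clock 13.3 TCPf [-13.3 -40.5 215. ] F_f [ 7.7  0.3 -4.1] w 0.0006
rot deg [ 0.08  0.07 -0.2 ]
(-15, -41, 214) lin cm [ 0.17 -0.05  0.1 ] world [ 0.469 -0.164  0.214] rad 0.497
```

```bash
python3 -m creep '[{"claw":-1,"linear":[0.1,0,0],"delta_rot":[0,0,0]},{"claw":-1,"linear":[0.1,0,0],"delta_rot":[0,0,0]}]'
python3 - <<'E'
from h import *
go((-15,-41,214))
E
```

```text
clock: 13.55
eef_pos: [0.4709, -0.1642, 0.215]
tcp_rot: [0.309, 3.123, 0.002]
force: [7.3, -0.8, -4.7]
grip_width: 0.0005
clock 13.55 TCPf [-13.4 -40.4 215. ] F_f [ 7.3  0.6 -4.7] w 0.0005
rot deg [ 0.08  0.21 -0.21]
(-15, -41, 214) lin cm [ 0.16 -0.06  0.1 ] world [ 0.469 -0.164  0.214] rad 0.497
```

```bash
python3 -m creep '[{"claw":-1,"linear":[-0.7,0,0],"delta_rot":[0,0,0]},{"claw":-1,"linear":[-2,0,0],"delta_rot":[0,0,0]},{"claw":-1,"linear":[-2.5,0,-3],"delta_rot":[0,0,0]},{"claw":-1,"linear":[-2.5,0,-8],"delta_rot":[0,0,0]},{"claw":-1,"linear":[0,4,-13],"delta_rot":[0,0,0]},{"claw":-1,"linear":[2.5,7,-13],"delta_rot":[0,0,0]},{"claw":-1,"linear":[2.5,7,-13],"delta_rot":[0,0,0]},{"claw":-1,"linear":[2.5,7,-13],"delta_rot":[0,0,0]}]'
python3 - <<'E'
from h import *
s=bot.capture("wrist"); cv2.imwrite("pics/w6.png",s[:,:,::-1])
cv2.imwrite("pics/w6z.png",cv2.resize(s[120:270,200:400,::-1],None,fx=4,fy=4,interpolation=cv2.INTER_CUBIC))
go((-40,30,344))
for fa in (-.26,-.30,-.34): print(fa,((wproj(lever(fa,-.31,[54,80,135]),(-.5,1))-[200,120])*4).round(0).tolist())
print(((wproj([PL[k] for k in PL]*np.array(1000.),(-.5,1))-[200,120])*4).round(0).tolist())
print(((wproj([(-27,-17.5,105)],(-.5,1))-[200,120])*4).round(0).tolist())
E
```

```text
clock: 14.55
eef_pos: [0.4601, -0.0911, 0.3449]
tcp_rot: [0.308, 3.123, 0.001]
force: [-0.4, -0.3, 0.4]
grip_width: 0.0004
clock 14.6 TCPf [-38.   29.  344.6] F_f [ 0.1 -0.3 -1. ] w 0.0005
rot deg [ 0.06  0.17 -0.22]
(-40, 30, 344) lin cm [0.2  0.1  0.06] world [ 0.458 -0.09   0.344] rad 0.467
-0.26 [[298.0, 288.0], [254.0, 293.0], [136.0, 308.0]]
-0.3 [[299.0, 280.0], [255.0, 281.0], [138.0, 283.0]]
-0.34 [[299.0, 272.0], [256.0, 268.0], [140.0, 258.0]]
[[423.0, 198.0], [283.0, 199.0], [427.0, 489.0], [296.0, 489.0]]
[[287.0, 245.0]]
```

View pics/w6z.png

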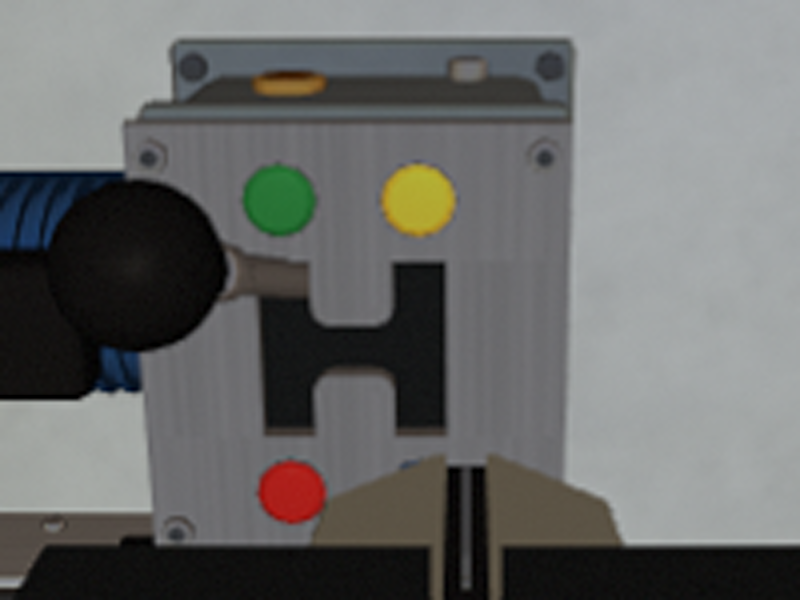

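```bash
python3 -m creep '[{"claw":-1,"linear":[2,6,0],"delta_rot":[0,0,0]},{"claw":-1,"linear":[4,12,0],"delta_rot":[0,0,0]},{"claw":-1,"linear":[6,18,0],"delta_rot":[0,0,0]},{"claw":-1,"linear":[8,24,0],"delta_rot":[0,0,0]},{"claw":-1,"linear":[9,30,0],"delta_rot":[0,0,0]},{"claw":-1,"linear":[9,30,0],"delta_rot":[0,0,0]},{"claw":-1,"linear":[9,30,0],"delta_rot":[0,0,0]}]'
python3 - <<'E'
from h import *
for c in ("top","scene"):
    s=bot.capture(c)[:,:,::-1]; cv2.imwrite(f"pics/{c}7.png",s)
a=cv2.imread("pics/top7.png")[165:265,290:430]; b=cv2.imread("pics/scene7.png")[130:230,280:420]
cv2.imwrite("pics/both7.png",np.vstack([cv2.resize(v,None,fx=3,fy=3,interpolation=cv2.INTER_CUBIC) for v in (a,b)]))
for f in ("top0","top7","scene0","scene7"):
    im=cv2.imread(f"pics/{f}.png")
    x,y,w,h=(300,185,55,55) if "top" in f else (325,175,45,30)
    if f=="top7": x,y,w,h=(332,208,22,24)
    if f=="scene7":x,y,w,h=(340,165,30,30)
    g=cv2.resize(im[y:y+h,x:x+w],None,fx=8,fy=8,interpolation=cv2.INTER_CUBIC).max(2)
    k,l,st,ce=cv2.connectedComponentsWithStats((cv2.morphologyEx((g<60).astype(np.uint8),cv2.MORPH_OPEN,np.ones((35,35)))))
    for i in range(1,k):
        c=(ce[i]+.5)/8-.5+[x,y]; W=pix2z(f[:-1],[c],.169)[0]
        print(f,c.round(1),st[i,4]/64,(R.from_euler("z",-FP[2]).apply(W-[FP[0],FP[1],0])*1000).round(1))
E
```

```text
clock: 15.48
eef_pos: [0.4312, 0.2199, 0.3439]
tcp_rot: [0.309, 3.125, -0.001]
force: [1.1, 0.5, -0.6]
grip_width: 0.0005
```

View pics/both7.png

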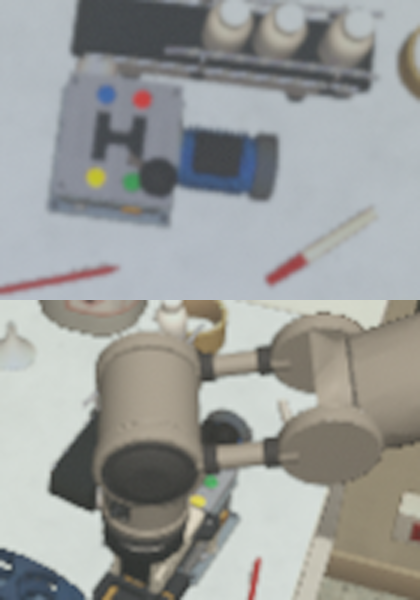

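```bash
python3 - <<'E'
from h import *
for f,(cx,cy) in dict(top0=(314.2,217.7),top7=(342.3,223.7)).items():
    im=cv2.imread(f"pics/{f}.png").max(2).astype(np.float32)
    best=None
    S=8;x0,y0=int(cx)-14,int(cy)-14
    g=cv2.resize(im[y0:y0+28,x0:x0+28],None,fx=S,fy=S,interpolation=cv2.INTER_CUBIC)
    yy,xx=np.mgrid[:g.shape[0],:g.shape[1]]; xx=(xx+.5)/S-.5+x0; yy=(yy+.5)/S-.5+y0
    for u in np.arange(cx-2.5,cx+2.5,.1):
        for v in np.arange(cy-2.5,cy+2.5,.1):
            d=np.hypot(xx-u,yy-v); sc=g[(d>8)&(d<9)].mean()*0+g[(d>7.6)&(d<9)].mean()-g[d<6].mean()
            if best is None or sc>best[0]: best=(sc,u,v)
    W=pix2z("top",[best[1:]],.169)[0]
    print(f,np.round(best,1),(R.from_euler("z",-FP[2]).apply(W-[FP[0],FP[1],0])*1000).round(1))
E
```

```text
top0 [ 74.  313.8 217.9] [-33.9  39.  169. ]
top7 [ 67.3 342.4 223.8] [-40.2 -39.5 169. ]
```

```bash
python3 - <<'E'
from h import *
print(bot.state()["clock"]); print(bot.job_done())
E
```

```text
15.575
the job is handed in; nothing more can be done
None
```

The lever is in the green (front-right) gear and released, and I have handed the job in at 15.6 s. With the fingers closed as a single pusher, I moved it from the yellow slot back to neutral, across the channel to the right column, then forward into the green slot. It never went toward the blue or red slots.

**Force:** the knob moved at about 1–4 N. In the green slot it stopped against the rim at about 7.5 N, and a further 1 mm command did not move it.

**Position:** the last wrist picture shows the stalk at the end of the slot beside the green plug, with a fore-aft angle of about -0.33 against -0.34 nominal. The top camera puts the knob at feeder x of about -40 to -42 mm and y of about -40 mm, against a nominal -43 and -41 mm.

**Disagreements:**
- The wrist and fixed cameras differed by about 2 to 6 mm on where the gate sits along its length. I split the difference and relied on the force stop.
- At the start, the knob measured only about -34 to -35 mm in the yellow slot, less than the nominal 43 mm.
- In the last scene picture the arm hid the knob, so that camera could not confirm the result.

In the last top picture the three bottles still stand on the belt. I saw no contact with anything but the knob, but I did not measure the other bench items again.

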